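# Sort the returned milling tooling into its trays

### The arm

A 7-joint arm with a two-finger parallel gripper is mounted at the origin on the work surface. World frame = base frame: x ahead of the robot, y to its left, z up, the work surface at z = 0. Lengths are in mm, angles in rad, forces in N, time in s.
With the tool pointing down it reaches from about 400 to 900 mm from the base axis. Payload 5.6 kg.
Tool frame: the origin (TCP) lies between the finger pads, 19 mm behind the fingertips; this is the grasp point; z points along the fingers, y is the line along which they close (so a half turn about z gives the same grasp; the last joint's range is limited). The gripper opens to 92 mm and grips with 3 to 60 N. Pads are 20 mm wide; open, the fingers measure 128 mm over their backs; the gripper's body (75 mm by 189 mm) begins 69 mm behind the grasp point.
Start: joints at [1.096, 0.468, -0.012, 1.603, 0.006, 1.071, -0.056], TCP at [271.991, -590.364, 233.292] pointing down, gripper open.
Joint ranges: [-2.53, 2.53], [-0.31, 2.02], [-1.57, 1.55], [0.28, 2.44], [-1.29, 4.43], [0.15, 1.84], [-2.92, 2.92]. Speed limits (rad/s): [2.57, 2.57, 3.14, 3.14, 3.14, 3.14, 3.14].

### API

Orientations are given as a unit quaternion [w, x, y, z].
In Python, from plant import sensors, viewer, finish_job gives the robot as it stands.
- The arm moves only by the tool play_rows, never from a script. Its argument "commands" is a list of rows, each a list of 6 numbers: the shift along the tool's x, y, z scaled (see below), then the turn, a rotation vector about the tool's x, y, z scaled (see below). A call has 1 to 5 rows; each row is the pose to reach, as a shift and turn from the pose commanded when the call began, along the tool's axes at that moment, turning the shorter way round; what a row does not reach only later rows make up. The controller multiplies each number of a shift by 50 cm and each number of a turn by 180 degrees. A row lasts 1/12 s, in which the tool goes at most 41.7 mm and 7.16 degrees, less where a joint would pass 70% of its speed; a pose out of reach is approached as far as the arm can. A call with a number of a shift or a turn outside -1 to 1 is refused whole. A call with a gripper value outside its range is refused whole. "hand" is the opening, from -1 (shut) to 1 (fully open), set as the call begins (left out, the last holds). The fingers move at their own pace and stop on an object; the grip force is fixed at half the most. Time passes only in rows, so rows that repeat a pose let the fingers close. It gives the time, the measured TCP pose, the force, the opening and the grip force at its end, in the units of the state.
- sensors.observe(): the state, without advancing time (a new reading comes with each control period).
- viewer.grab_frame(name): name is "scene" or "top"; returns the picture (384x512x3 uint8, blue, green, red); there is no depth.
- viewer.get_calibration(name): a dict with "fov_y" (degrees; the focal length in pixels is half the picture's height over the tangent of half this angle, whatever the lens; pixels are square), "cx", "cy" (the principal point, pixels), "eye" and "orientation" of the camera in the world. Camera axes: x right, y down, z forward; pixel columns grow to the right and rows downward; lengths in mm; the calibration is good to about 2 mm. A picture is of the moment at which its call begins. get_calibration takes no time and is no camera call.
- finish_job(): hands the job in; it is judged then, once.
The state is a dict: "time": time; "joints": joint angles; "joint_vel": joint speeds; "joint_torque": joint torques, N m; "position": TCP position; "tool_rot": TCP orientation; "ft_force": force on the tool from outside, world axes, zero at the start; "torque": the same for the moment, N m; "gripper_width": opening from 0.0 (shut) to 1.0 (fully open); "gripper_force": force on a finger pad.
Only numpy, scipy, OpenCV 4.12 (cv2) and the standard library are available. Lean on these libraries where they do the work, as an engineer would, in place of code of your own. Each camera call takes 0.05 s, during which the arm holds its last target. There are 200 camera calls.

### The job

Sort the loose tooling back into the wooden trays: both collets, both clamping nuts and the milling cutter each go in the tray that already holds one of the same kind. Set each one fully down on the tray's floor, the same way up as it is now (collets standing upright, nuts flat, the cutter lying down), nothing stacked or leaning on a wall, and do not shift the round height setter standing among them.

Things in the scene. Friction and masses are not known exactly. Their poses are not given: they have to be found in the camera images.
- collet_a: Steel spring collet standing upright on its narrow end: a 33 mm diameter, 14 mm high collar at the top (26 to 40 mm above the foot) with slits and a dark bore, tapering below to a 23 mm foot; 40 mm tall, about 0.14 kg. Best held by the collar. Origin: centre of its underside; z up along its axis. One of two alike.
- collet_b: Steel spring collet standing upright on its narrow end: a 33 mm diameter, 14 mm high collar at the top (26 to 40 mm above the foot) with slits and a dark bore, tapering below to a 23 mm foot; 40 mm tall, about 0.14 kg. Best held by the collar. Origin: centre of its underside; z up along its axis. One of two alike.
- nut_a: Dark steel clamping nut lying flat: a round ring with notches at its rim, 46 mm outer diameter, 30 mm bore, 24 mm high, about 0.17 kg, straight outer wall. Origin: centre of its underside, on the ring's axis; z up. One of two alike.
- nut_b: Dark steel clamping nut lying flat: a round ring with notches at its rim, 46 mm outer diameter, 30 mm bore, 24 mm high, about 0.17 kg, straight outer wall. Origin: centre of its underside, on the ring's axis; z up. One of two alike.
- cutter: Solid milling cutter lying on the table: a straight bar 16 mm in diameter and 80 mm long, plain bright shank on its -x half, spiral flutes on its +x half; its underside is flat enough that it does not roll; about 0.20 kg. Origin: midway along it, on its underside (8 mm below its axis); x along the cutter, z up.
- tray_collets: Fixed shallow plywood tray, 110 mm along its x, 195 mm along its y, 14 mm high, walls and floor 4 mm thick. A sample collet is fixed on its floor at x = 0, y = +60 mm (standing, top 44 mm above the table); the rest is empty, for the sorted parts. All three trays are alike but for the sample. Origin: centre of its underside, on the table; z up.
- tray_nuts: Fixed shallow plywood tray, 110 mm along its x, 195 mm along its y, 14 mm high, walls and floor 4 mm thick. A sample clamping nut is fixed on its floor at x = 0, y = +60 mm (flat, top 28 mm above the table); the rest is empty, for the sorted parts. All three trays are alike but for the sample. Origin: centre of its underside, on the table; z up.
- tray_cutters: Fixed shallow plywood tray, 110 mm along its x, 195 mm along its y, 14 mm high, walls and floor 4 mm thick. A sample milling cutter is fixed on its floor at x = 0, y = +60 mm (lying along the tray's x, top 20 mm above the table); the rest is empty, for the sorted parts. All three trays are alike but for the sample. Origin: centre of its underside, on the table; z up.
- setter: Tool height setter, a delicate gauge to be left where it stands: a squat grey cylinder 50 mm in diameter, 44 mm high, with a 28 mm steel anvil on top (52 mm in all) and a small white dial on its side; loose, about 0.5 kg. Origin: centre of its underside; z up.
Mind the look-alikes: they are no part of the job. Leave any blue or pink look-alike of the nut_a alone.

How it is judged (in metres and radians):
At the end, for the whole second after the job is handed in: Collets in the collet tray (origins within 38 x 80 mm of its centre along tray x and y), nuts in the nut tray (28 x 70 mm), cutter in the cutter tray (44 x 86 mm); each origin under 8 mm above the tray's underside, within 0.12 rad of the way up it started, released, at rest (x of collet_a in the frame of tray_collets between -0.0385 and 0.0385 m and y of collet_a in the frame of tray_collets between -0.0805 and 0.0805 m and z of collet_a in the frame of tray_collets between 0 and 0.008 m and angle between each of collet_a, collet_b, nut_a, nut_b, cutter's own z axis and vertical below 0.12 rad and linear speed of each of collet_a, collet_b, nut_a, nut_b, cutter below 0.02 m/s and angular speed of each of collet_a, collet_b, nut_a, nut_b, cutter below 0.2 rad/s and x of collet_b in the frame of tray_collets between -0.0385 and 0.0385 m and y of collet_b in the frame of tray_collets between -0.0805 and 0.0805 m and z of collet_b in the frame of tray_collets between 0 and 0.008 m and x of nut_a in the frame of tray_nuts between -0.0285 and 0.0285 m and y of nut_a in the frame of tray_nuts between -0.0705 and 0.0705 m and z of nut_a in the frame of tray_nuts between 0 and 0.008 m and x of nut_b in the frame of tray_nuts between -0.0285 and 0.0285 m and y of nut_b in the frame of tray_nuts between -0.0705 and 0.0705 m and z of nut_b in the frame of tray_nuts between 0 and 0.008 m and x of cutter in the frame of tray_cutters between -0.044 and 0.044 m and y of cutter in the frame of tray_cutters between -0.086 and 0.086 m and z of cutter in the frame of tray_cutters between 0 and 0.008 m); the robot touches nothing.
It fails at once if the height setter is shifted by more than 10 mm or tipped (distance of setter from where it was at the start of the episode above 0.01 m or angle between setter's own z axis and vertical above 0.15 rad).
It also fails if it takes over 123 s, if anything falls off the work surface, if the arm or the gripper's body presses on something with over 40 N, if the wrist force passes 120 N, or if a joint passes its speed limit or range.

## Working session

There is one attempt and no reset: what is moved stays moved. The work goes in short steps, Python scripts to look and compute and a tool call to move; the robot and the scene stay as the last step left them, time stands still between calls to the robot, and variables do not carry over. Pictures are saved under pics/ and viewed, at most 14 in all, crops included, and the job is handed in when it is done.

Besides the shell and the picture viewer there is one more tool, called after "Request:" by a JSON object that holds its "api" and its "payload", one argument or row to a line. play_rows: Moves the arm, as the interface text tells. Its arguments: {"type":"object","properties":{"commands":{"type":"array","items":{"type":"array","items":{"type":"number"}}},"hand":{"type":"number"}},"required":["commands"]}

```bash
mkdir -p pics
python3 - <<'E'
from plant import sensors, viewer
import cv2
for n in("scene","top"):
    cv2.imwrite(f"pics/{n}0.png",cv2.resize(viewer.grab_frame(n),(800,600),interpolation=cv2.INTER_CUBIC)); print(n,viewer.get_calibration(n))
print(sensors.observe())
E
```

```text
scene {'fov_y': 46.85916957607319, 'cx': 246.35021416926085, 'cy': 194.26382892895518, 'eye': array([ 887.17744881, -302.64661184,  850.98634452]), 'orientation': array([-0.26979354,  0.8694887 ,  0.3969448 , -0.11677186])}
top {'fov_y': 49.18293018149133, 'cx': 260.8423429020554, 'cy': 185.8633813916628, 'eye': array([ 381.40571304,   67.65123765, 1121.0364204 ]), 'orientation': array([ 0.02786295, -0.70216908,  0.7107937 , -0.03089588])}
{'time': 0.1, 'joints': array([ 1.09602315,  0.46829931, -0.01162162,  1.60351679,  0.00599956,
        1.07140864, -0.05629814]), 'joint_vel': array([ 2.03430002e-03, -1.58452086e-03,  1.34208883e-03, -3.38806729e-03,
        7.26156009e-04,  2.15224060e-04, -7.49667519e-05]), 'joint_torque': array([ 1.36572078e-03, -5.21653676e+01, -1.22004608e-02, -2.44369197e+01,
       -5.67277498e-02,  1.40671543e-02,  7.07696472e-05]), 'position': array([ 271.75764613, -589.92016048,  232.43507188]), 'tool_rot': array([-7.67032567e-04,  9.76791484e-01,  2.14190939e-01, -2.22749889e-04]), 'ft_force': array([-0.46860676, -0.77249774,  0.10018647]), 'torque': array([-0.06469676,  0.03375988,  0.03288448]), 'gripper_force': 0.0, 'gripper_width': 0.9965375132508578}
```

View pics/top0.png

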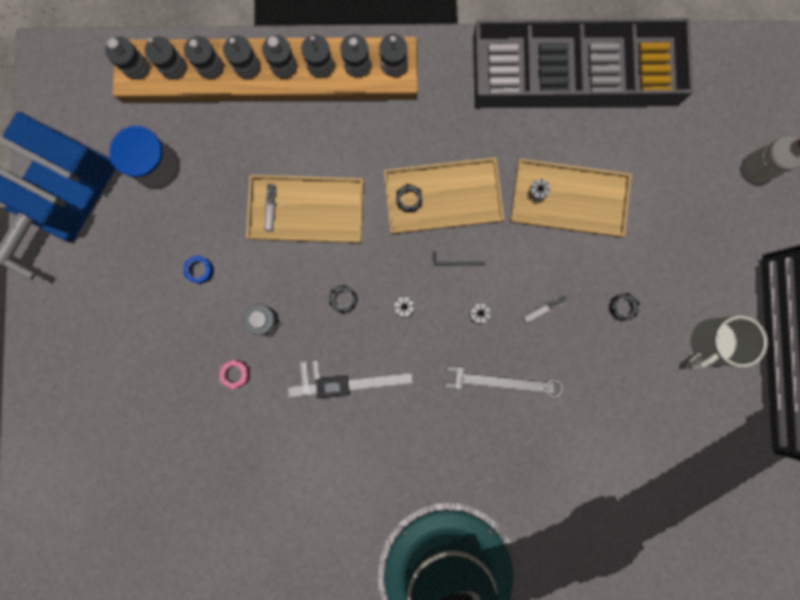

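View pics/scene0.png

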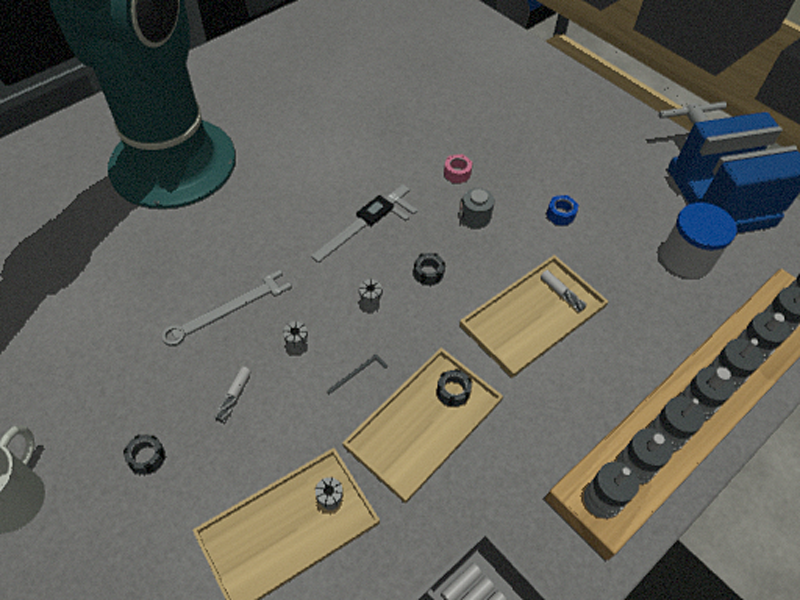

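```bash
cat > h.py <<'E'
import numpy as np, cv2
from scipy.spatial.transform import Rotation as R
from plant import sensors, viewer
def cam(n):
    c=viewer.get_calibration(n); q=c["orientation"]
    return c, 192/np.tan(np.radians(c["fov_y"])/2), R.from_quat([q[1],q[2],q[3],q[0]])
def ray(n,uv):
    c,f,r=cam(n); uv=np.atleast_2d(uv).astype(float)
    d=np.c_[(uv[:,0]-c["cx"])/f,(uv[:,1]-c["cy"])/f,np.ones(len(uv))]
    return c["eye"],r.apply(d)
def onplane(n,uv,z):
    e,d=ray(n,uv); return (e+d*((z-e[2])/d[:,2])[:,None])[:,:2]
def proj(n,p):
    c,f,r=cam(n); q=r.inv().apply(np.atleast_2d(p)-c["eye"])
    return q[:,:2]/q[:,2:]*f+[c["cx"],c["cy"]]
def blob(im,uv,rad=16,thr=28):
    u,v=np.round(uv).astype(int); 
    u0,v0=max(u-rad,0),max(v-rad,0)
    g=cv2.GaussianBlur(im,(3,3),0).astype(float)[v0:v+rad+1,u0:u+rad+1]
    m=(np.abs(g-np.median(g.reshape(-1,3),0)).max(2)>thr).astype(np.uint8)
    m=cv2.morphologyEx(m,cv2.MORPH_CLOSE,np.ones((3,3)))
    k=max(cv2.findContours(m,cv2.RETR_EXTERNAL,cv2.CHAIN_APPROX_NONE)[0],key=cv2.contourArea)
    k=k+np.array([u0,v0]); return k
E
cat > m.py <<'E'
from h import *
im={n:viewer.grab_frame(n) for n in("top","scene")}
np.savez("im.npz",**im)
S={"nut1":(343,299,429,268,12),"col1":(404,307,370,292,27),"col2":(480,313,295,337,27),"cut":(545,309,234,395,8),"nut2":(625,306,145,454,12),"setter":(260,320,477,207,25),"blue":(198,269,562,209,12),"scol":(540,190,329,492,31),"snut":(408,198,454,387,16)}
tiles=[]
for k,(a,b,c,d,z) in S.items():
    out=[]
    for n,uv in(("top",(a,b)),("scene",(c,d))):
        uv=np.array(uv)/1.5625; rad=18 if n=="top" else 24
        K=blob(im[n],uv,rad); h=cv2.convexHull(K); M=cv2.moments(h); ce=np.array([M['m10'],M['m01']])/M['m00']
        out.append(ce); rr=cv2.minAreaRect(K)
        print(k,n,ce.round(1),"xy",onplane(n,ce,z)[0].round(1),"size",np.round(rr[1],1))
        v=im[n].copy(); cv2.drawContours(v,[h],-1,(0,255,0),1)
        u,w=uv.astype(int); t=v[max(w-24,0):w+24,u-24 if u>24 else 0:u+24]; tiles.append(cv2.resize(t,(130,130),interpolation=cv2.INTER_NEAREST))
    (e1,d1),(e2,d2)=ray("top",out[0]),ray("scene",out[1])
    A=np.c_[d1[0],-d2[0]]; s=np.linalg.lstsq(A,e2-e1,rcond=None)[0]
    p,q=e1+d1[0]*s[0],e2+d2[0]*s[1]; print("   tri",((p+q)/2).round(1),"gap",np.linalg.norm(p-q).round(1))
while len(tiles)%6: tiles.append(tiles[0]*0)
cv2.imwrite("pics/tiles.png",np.vstack([np.hstack(tiles[i:i+6]) for i in range(0,len(tiles),6)]))
# trays
hsv=cv2.cvtColor(im["top"],cv2.COLOR_BGR2HSV)
m=((hsv[...,0]>8)&(hsv[...,0]<28)&(hsv[...,1]>70)).astype(np.uint8)
m=cv2.morphologyEx(m,cv2.MORPH_CLOSE,np.ones((5,5)))
for K in cv2.findContours(m,cv2.RETR_EXTERNAL,cv2.CHAIN_APPROX_NONE)[0]:
    if cv2.contourArea(K)<1200: continue
    P=onplane("top",K[:,0],14).astype(np.float32); r=cv2.minAreaRect(P); print("tray",np.round(r[0],1),np.round(r[1],1),round(r[2],1))
E
python3 m.py
```

```text
nut1 top [215.5 188.6] xy [467.9 182.6] size [ 7.2 15.3]
nut1 scene [274.1 172. ] xy [458.6 171.1] size [20. 20.]
   tri [463.3 176.7  13.3] gap 14.7
col1 top [257.9 195.7] xy [446.9  70.3] size [11.3 11.3]
col1 scene [236.2 193.1] xy [454.2  57.1] size [12.5 15.5]
   tri [446.2  67.8   8.3] gap 6.2
col2 top [307.1 199.6] xy [435.1 -57.9] size [11. 10.]
col2 scene [189.2 220.3] xy [442.2 -65.8] size [14. 14.]
   tri [435.1 -60.6  12.4] gap 2.4
cut top [343.3 200.2] xy [ 433.2 -156.3] size [ 4.  15.6]
cut scene [148.9 253.1] xy [ 440.9 -172.9] size [ 7.9 38.9]
   tri [ 431.7 -165.3  -15. ] gap 10.0
nut2 top [398.5 196.3] xy [ 441.6 -302.1] size [17. 19.]
nut2 scene [ 92.2 290.5] xy [ 438.4 -305.2] size [25. 26.]
   tri [ 440.5 -303.5   13.7] gap 4.1
setter top [164.  203.9] xy [428.4 315.6] size [9.9 9.9]
setter scene [303.5 136.3] xy [432.2 294.9] size [21.2 18.6]
   tri [425.  314.7   5.8] gap 13.2
blue top [126.6 172.3] xy [514.2 418.6] size [18. 19.]
blue scene [359.1 134.5] xy [512.3 415.8] size [19. 20.]
   tri [513.1 417.4  11.9] gap 3.2
scol top [344.  122.6] xy [ 637.3 -159.4] size [12.7 14.8]
scol scene [214.  303.9] xy [ 624.3 -143.1] size [34. 48.]
   tri [ 632.  -151.    60.3] gap 5.5
snut top [261.4 126.8] xy [631.9  58.8] size [19. 17.]
snut scene [290.7 244.6] xy [624.3  63.9] size [48. 48.]
   tri [628.6  58.6  28.9] gap 0.9
tray [617.  237.4] [197.3 113.1] 87.4
tray [ 634.4 -110.5] [422.5 133.9] 88.5
tray [864.8 306.1] [113.5 530.4] 0.0
```

View pics/tiles.png

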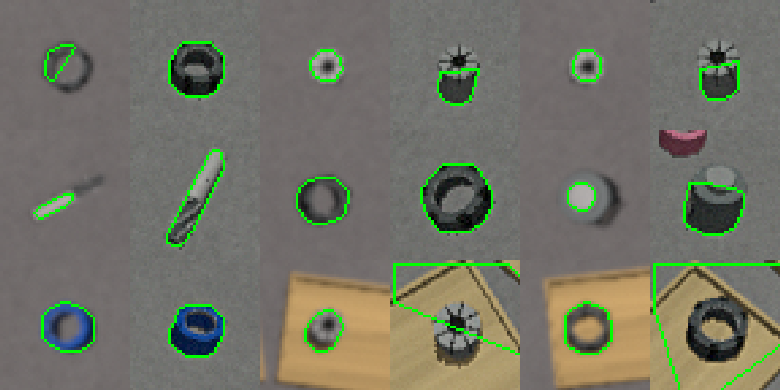

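```bash
cat > m2.py <<'E'
from h import *
im=dict(np.load("im.npz"))
def hull(n,uv,rad,thr):
    u,v=np.round(np.array(uv)).astype(int); u0,v0=u-rad,v-rad
    g=cv2.GaussianBlur(im[n],(3,3),0).astype(float)[v0:v+rad+1,u0:u+rad+1]
    m=(np.abs(g-np.median(g.reshape(-1,3),0)).max(2)>thr).astype(np.uint8)
    m=cv2.morphologyEx(m,cv2.MORPH_CLOSE,np.ones((3,3)))
    nl,L,st,_=cv2.connectedComponentsWithStats(m)
    keep=np.isin(L,[i for i in range(1,nl) if st[i,4]>=12]); ys,xs=np.nonzero(keep)
    return cv2.convexHull(np.c_[xs+u0,ys+v0].astype(np.int32))
S={"nut1":(343,299,429,268,12,15),"col1":(404,307,370,292,36,15),"col2":(480,313,295,337,36,15),"cut":(545,309,234,395,10,15),"nut2":(625,306,145,454,12,20),"setter":(260,320,477,207,25,14)}
tiles=[]
for k,(a,b,c,d,z,thr) in S.items():
    for n,uv in(("top",(a,b)),("scene",(c,d))):
        uv=np.array(uv)/1.5625
        h=hull(n,uv,(15 if n=="top" else 20),thr if n=="top" else 25); M=cv2.moments(h); ce=np.array([M['m10'],M['m01']])/M['m00']
        rr=cv2.minAreaRect(h); zz=z if n=="top" or z!=36 else 24
        print(k,n,ce.round(1),"xy",onplane(n,ce,zz)[0].round(1),"size",np.round(rr[1],1))
        if k=="cut":
            P=onplane(n,h[:,0],8).astype(np.float32); r=cv2.minAreaRect(P); print("  rect",r, "box",cv2.boxPoints(r).round(0).tolist())
        v=im[n].copy(); cv2.drawContours(v,[h],-1,(0,255,0),1)
        u,w=uv.astype(int); tiles.append(cv2.resize(v[w-24:w+24,u-24:u+24],(130,130),interpolation=cv2.INTER_NEAREST))
cv2.imwrite("pics/tiles2.png",np.vstack([np.hstack(tiles[i:i+6]) for i in range(0,len(tiles),6)]))
cv2.imwrite("pics/trays.png",cv2.resize(im["top"][95:165,150:412],None,fx=3,fy=3,interpolation=cv2.INTER_CUBIC))
E
python3 m2.py
```

```text
nut1 top [219.4 191.3] xy [460.7 172.3] size [19.1 17.7]
nut1 scene [274.1 172. ] xy [458.6 171.1] size [20. 20.]
col1 top [257.9 195.7] xy [446.4  70.2] size [12.  12.7]
col1 scene [236.5 191. ] xy [448.7  62.7] size [13.8 19. ]
col2 top [307.2 199.8] xy [434.1 -57.2] size [12. 12.]
col2 scene [189.2 218. ] xy [436.1 -61.5] size [20. 14.]
cut top [348.1 197.5] xy [ 440.3 -168.9] size [ 5.3 29.1]
  rect ((440.94866943359375, -171.55343627929688), (14.079364776611328, 78.17512512207031), 28.82700538635254) box [[416.0, -141.0], [454.0, -209.0], [466.0, -202.0], [428.0, -134.0]]
cut scene [149. 253.] xy [ 442.1 -173. ] size [ 8.  38.9]
  rect ((439.8061828613281, -170.82525634765625), (18.0247802734375, 85.23009490966797), 30.532451629638672) box [[410.0, -139.0], [454.0, -212.0], [469.0, -203.0], [426.0, -130.0]]
nut2 top [398.8 196.2] xy [ 442.  -302.9] size [18. 20.]
nut2 scene [ 92.2 290.5] xy [ 438.4 -305.2] size [25. 26.]
setter top [169.6 205.2] xy [424.9 301.1] size [20.5 18.4]
setter scene [300.1 129. ] xy [409.2 305.8] size [38.8 23.7]
```

View pics/tiles2.png

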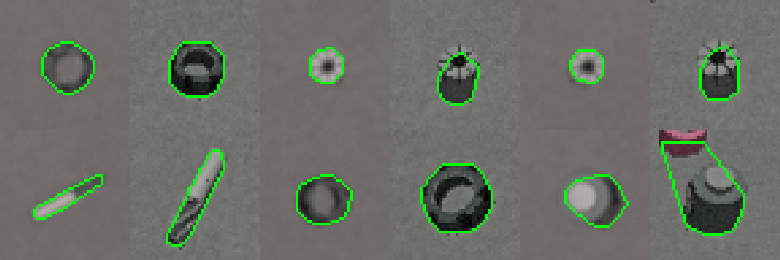

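View pics/trays.png

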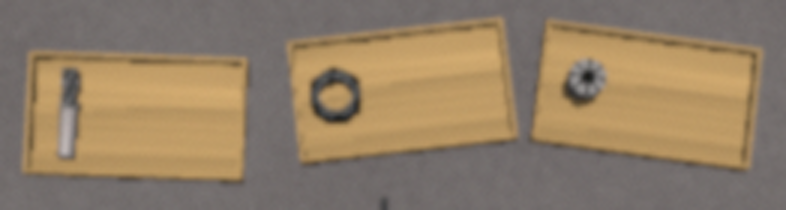

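Run:
```python
from h import *
T={"cutters":[(28,52),(247,57),(244,181),(24,173)],"nuts":[(288,41),(502,18),(518,137),(300,163)],"collets":[(547,20),(762,47),(750,170),(531,141)]}
for k,c in T.items():
    P=onplane("top",np.array(c)/3+[150,95],14); ce=P.mean(0)
    y=(P[0]+P[3]-P[1]-P[2])/2; x=(P[0]+P[1]-P[2]-P[3])/2; L=np.linalg.norm(y); uy=y/L; ux=np.array([uy[1],-uy[0]])
    print(k,ce.round(1),"len",L.round(),np.linalg.norm(x).round(),"yaw",np.degrees(np.arctan2(ux[1],ux[0])).round(1),
     {t:(ce+uy*t).round(0).tolist() for t in(60,5,-5,-25,-60)})
print(proj("scene",[[446.4,69,40],[434.1,-57.7,40]]), "bores seen 237.8,184")
print(onplane("scene",[[237.8,184]],40))
```

```text
cutters [616.2 236. ] len 196.0 111.0 yaw -2.4 {60: [619.0, 296.0], 5: [616.0, 241.0], -5: [616.0, 231.0], -25: [615.0, 211.0], -60: [614.0, 176.0]}
nuts [637.   -1.9] len 194.0 110.0 yaw 5.9 {60: [631.0, 58.0], 5: [637.0, 3.0], -5: [638.0, -7.0], -25: [640.0, -27.0], -60: [643.0, -62.0]}
collets [ 630.2 -221.2] len 195.0 112.0 yaw -8.1 {60: [639.0, -162.0], 5: [631.0, -216.0], -5: [629.0, -226.0], -25: [627.0, -246.0], -60: [622.0, -281.0]}
[[237.92303811 184.80048501]
 [189.36721123 212.58447064]] bores seen 237.8,184
[[444.5417264   70.22387845]]
```

Request:
{"api": "play_rows", "payload": {
  "commands": [
    [0,0,0.1,0,0,-0.036],
    [0,0,0.1,0,0,-0.072],
    [0,0,0.1,0,0,-0.108],
    [0,0,0.1,0,0,-0.144],
    [0,0,0.1,0,0,-0.18]
  ],
  "hand": 1
}}

```text
time: 0.62
position: [271.9, -590.0, 182.5]
tool_rot: [-0.001, 0.877, 0.481, -0.0]
ft_force: [1.3, 0.3, -0.6]
gripper_width: 1.002
gripper_force: 0.0
```

Request:
{"api": "play_rows", "payload": {
  "commands": [
    [0,0,0,0,0,-0.036],
    [0,0,0,0,0,-0.072],
    [0,0,0,0,0,-0.108],
    [0,0,0,0,0,-0.144],
    [0,0,0,0,0,-0.183]
  ]
}}

```text
time: 1.03
position: [271.9, -590.2, 183.0]
tool_rot: [-0.0, 0.705, 0.71, 0.0]
ft_force: [-0.1, -0.1, 0.1]
gripper_width: 0.999
gripper_force: 0.0
```

Request:
{"api": "play_rows", "payload": {
  "commands": [
    [0.286,0.168,0,0,0,0],
    [0.286,0.168,0,0,0,0],
    [0.286,0.168,0,0,0,0],
    [0.286,0.168,0,0,0,0],
    [0.286,0.168,0,0,0,0]
  ]
}}

```text
time: 1.45
position: [361.4, -439.0, 183.6]
tool_rot: [-0.001, 0.703, 0.712, 0.002]
ft_force: [0.7, 0.0, 0.1]
gripper_width: 1.003
gripper_force: 0.0
```

Request:
{"api": "play_rows", "payload": {
  "commands": [
    [0.286,0.168,0.1,0,0,0],
    [0.286,0.168,0.1,0,0,0],
    [0.286,0.168,0.1,0,0,0],
    [0.286,0.168,0.1,0,0,0],
    [0.286,0.168,0.1,0,0,0]
  ]
}}

```text
time: 1.87
position: [442.4, -296.5, 131.8]
tool_rot: [-0.002, 0.703, 0.711, 0.002]
ft_force: [0.9, 0.4, 0.2]
gripper_width: 0.999
gripper_force: 0.0
```

Run:
```python
from h import *
cv2.imwrite("pics/a.png",cv2.resize(viewer.grab_frame("scene")[150:384,0:300],None,fx=2,fy=2)); print(sensors.observe()["joints"].round(2))
```

```text
[ 0.82  0.44 -0.36  1.95  0.21  0.79  0.36]
```

View pics/a.png

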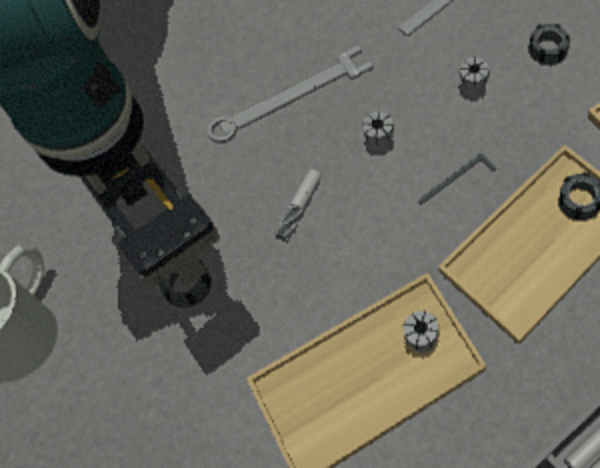

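Request:
{"api": "play_rows", "payload": {
  "commands": [
    [0,0,0,0,0,0],
    [0,0,0,0,0,0]
  ]
}}

```text
time: 2.08
position: [439.0, -305.8, 133.4]
tool_rot: [0.0, 0.707, 0.707, -0.0]
ft_force: [-0.9, -0.6, -0.2]
gripper_width: 0.998
gripper_force: 0.0
```

Request:
{"api": "play_rows", "payload": {
  "commands": [
    [0.003,0.002,0.07,0,0,0],
    [0.003,0.002,0.14,0,0,0],
    [0.003,0.002,0.205,0,0,0],
    [0.003,0.002,0.205,0,0,0],
    [0.003,0.002,0.205,0,0,0]
  ]
}}

```text
time: 2.5
position: [438.9, -303.8, 30.0]
tool_rot: [-0.001, 0.708, 0.707, -0.001]
ft_force: [0.1, 0.2, 0.3]
gripper_width: 1.0
gripper_force: 0.0
```

Request:
{"api": "play_rows", "payload": {
  "commands": [
    [0,0,0,0,0,0],
    [0,0,0,0,0,0],
    [0,0,0,0,0,0],
    [0,0,0,0,0,0],
    [0,0,0,0,0,0]
  ],
  "hand": -1
}}

```text
time: 2.92
position: [441.1, -303.2, 31.9]
tool_rot: [0.001, 0.707, 0.708, 0.0]
ft_force: [-0.1, -0.0, 0.0]
gripper_width: 0.661
gripper_force: 0.0
```

Request:
{"api": "play_rows", "payload": {
  "commands": [
    [0,0,0,0,0,0],
    [0,0,0,0,0,0],
    [0,0,0,0,0,0],
    [0,0,0,0,0,0],
    [0,0,0,0,0,0]
  ]
}}

```text
time: 3.33
position: [440.7, -302.7, 31.1]
tool_rot: [0.0, 0.707, 0.708, -0.0]
ft_force: [-0.6, 0.5, 5.7]
gripper_width: 0.491
gripper_force: 30.0
```

Request:
{"api": "play_rows", "payload": {
  "commands": [
    [0,0,-0.06,0,0,0],
    [0,0,-0.12,0,0,0],
    [0,0,-0.18,0,0,0],
    [0.06,0.05,-0.18,0,0,0],
    [0.12,0.1,-0.18,0,0,0]
  ]
}}

```text
time: 3.75
position: [490.5, -245.3, 122.3]
tool_rot: [0.002, 0.709, 0.705, -0.0]
ft_force: [0.4, 0.9, -2.3]
gripper_width: 0.49
gripper_force: 30.0
```

Request:
{"api": "play_rows", "payload": {
  "commands": [
    [0.06,0.05,0,0,0,0],
    [0.12,0.1,0,0,0,0],
    [0.18,0.15,0,0,0,0],
    [0.24,0.2,0,0,0,0],
    [0.27,0.23,0,0,0,0]
  ]
}}

```text
time: 4.17
position: [607.3, -101.6, 120.2]
tool_rot: [-0.001, 0.705, 0.709, 0.001]
ft_force: [0.4, 0.2, -2.2]
gripper_width: 0.489
gripper_force: 30.0
```

Request:
{"api": "play_rows", "payload": {
  "commands": [
    [0.05,0.04,0,0,0,0],
    [0.092,0.074,0,0,0,0],
    [0.092,0.074,0,0,0,0],
    [0.092,0.074,0,0,0,0],
    [0.092,0.074,0,0,0,0]
  ]
}}

```text
time: 4.58
position: [641.3, -61.8, 119.6]
tool_rot: [-0.001, 0.707, 0.708, -0.001]
ft_force: [-0.3, -1.2, -2.5]
gripper_width: 0.49
gripper_force: 30.0
```

Request:
{"api": "play_rows", "payload": {
  "commands": [
    [0,0,0,0,0,0],
    [0,0,0,0,0,0]
  ]
}}

```text
time: 4.75
position: [641.6, -63.0, 120.5]
tool_rot: [-0.0, 0.707, 0.707, -0.001]
ft_force: [-0.0, 0.1, -2.3]
gripper_width: 0.492
gripper_force: 30.0
```

Request:
{"api": "play_rows", "payload": {
  "commands": [
    [0,0,0.06,0,0,0],
    [0,0,0.12,0,0,0],
    [0,0,0.155,0,0,0],
    [0,0,0.16,0,0,0],
    [0,0,0.165,0,0,0]
  ]
}}

```text
time: 5.17
position: [641.6, -62.2, 37.6]
tool_rot: [-0.001, 0.707, 0.707, -0.001]
ft_force: [0.2, 0.5, -1.3]
gripper_width: 0.491
gripper_force: 30.0
```

Request:
{"api": "play_rows", "payload": {
  "commands": [
    [0,0,0.002,0,0,0],
    [0,0,0.004,0,0,0],
    [0,0,0.005,0,0,0],
    [0,0,0.005,0,0,0],
    [0,0,0.005,0,0,0]
  ]
}}

```text
time: 5.58
position: [642.8, -61.4, 36.6]
tool_rot: [0.001, 0.707, 0.708, 0.0]
ft_force: [-0.1, 0.5, -2.1]
gripper_width: 0.491
gripper_force: 30.0
```

Request:
{"api": "play_rows", "payload": {
  "commands": [
    [0,0,0.001,0,0,0],
    [0,0,0.002,0,0,0],
    [0,0,0.003,0,0,0],
    [0,0,0.003,0,0,0],
    [0,0,0.003,0,0,0]
  ]
}}

```text
time: 6.0
position: [642.5, -61.4, 35.1]
tool_rot: [0.0, 0.707, 0.708, 0.0]
ft_force: [-2.9, -0.5, 5.7]
gripper_width: 0.488
gripper_force: 30.0
```

Request:
{"api": "play_rows", "payload": {
  "commands": [
    [0,0,0,0,0,0],
    [0,0,0,0,0,0],
    [0,0,0,0,0,0],
    [0,0,0,0,0,0],
    [0,0,-0.02,0,0,0]
  ],
  "hand": 0.5
}}

```text
time: 6.42
position: [640.8, -61.4, 42.5]
tool_rot: [-0.001, 0.707, 0.708, -0.001]
ft_force: [-0.8, -0.1, 0.2]
gripper_width: 0.753
gripper_force: 0.0
```

Request:
{"api": "play_rows", "payload": {
  "commands": [
    [0,0,-0.06,0,0,0],
    [0,0,-0.12,0,0,0],
    [0,0,-0.16,0,0,0],
    [0.06,-0.045,-0.16,0,0,0],
    [0.12,-0.09,-0.16,0,0,0]
  ]
}}

```text
time: 6.83
position: [598.8, -2.9, 126.6]
tool_rot: [0.002, 0.708, 0.706, 0.002]
ft_force: [-0.0, 1.4, -0.6]
gripper_width: 0.753
gripper_force: 0.0
```

Request:
{"api": "play_rows", "payload": {
  "commands": [
    [0.06,-0.045,0,0,0,0],
    [0.12,-0.09,0,0,0,0],
    [0.18,-0.135,0,0,0,0],
    [0.24,-0.18,0,0,0,0],
    [0.28,-0.22,0,0,0,0]
  ],
  "hand": 1
}}

```text
time: 7.25
position: [485.5, 141.5, 125.2]
tool_rot: [-0.0, 0.706, 0.709, 0.001]
ft_force: [0.5, 0.3, -0.4]
gripper_width: 1.003
gripper_force: 0.0
```

Request:
{"api": "play_rows", "payload": {
  "commands": [
    [0.05,-0.04,0,0,0,0],
    [0.068,-0.056,0,0,0,0],
    [0.068,-0.056,0,0,0,0],
    [0.068,-0.056,0,0,0,0],
    [0.068,-0.056,0,0,0,0]
  ]
}}

```text
time: 7.67
position: [460.5, 170.9, 124.5]
tool_rot: [0.001, 0.707, 0.707, 0.0]
ft_force: [-0.1, -0.3, -0.2]
gripper_width: 1.001
gripper_force: 0.0
```

Run:
```python
from h import *
cv2.imwrite("pics/b.png",cv2.resize(viewer.grab_frame("scene"),(768,576))); o=sensors.observe();print(o["joints"].round(2),o["position"])
```

```text
[-0.05  0.4  -0.45  2.05  0.25  0.74 -0.66] [460.43752255 170.74777157 124.33228824]
```

View pics/b.png

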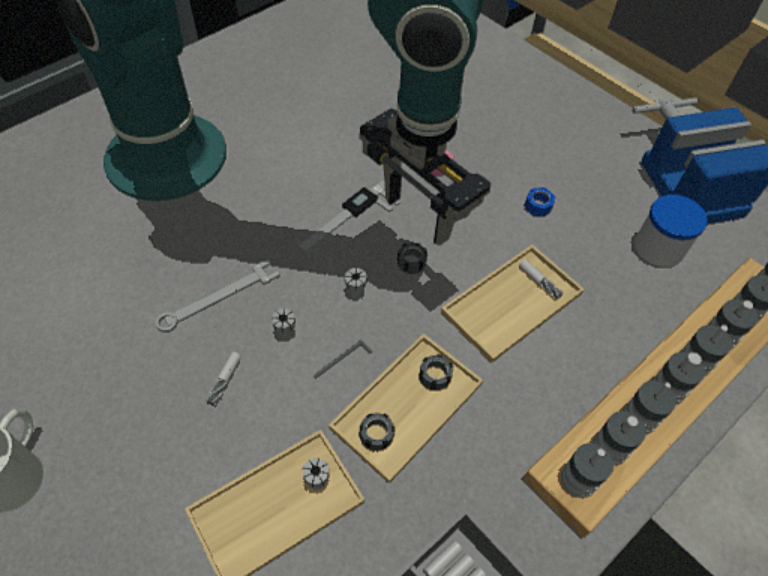

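Request:
{"api": "play_rows", "payload": {
  "commands": [
    [0,0,0.07,0,0,0],
    [0,0,0.14,0,0,0],
    [0,0,0.186,0,0,0],
    [0,0,0.186,0,0,0],
    [0,0,0.186,0,0,0]
  ]
}}

```text
time: 8.13
position: [459.0, 171.2, 30.4]
tool_rot: [-0.0, 0.707, 0.707, -0.001]
ft_force: [0.7, -0.5, 0.4]
gripper_width: 0.998
gripper_force: 0.0
```

Request:
{"api": "play_rows", "payload": {
  "commands": [
    [0,0,0,0,0,0],
    [0,0,0,0,0,0],
    [0,0,0,0,0,0],
    [0,0,0,0,0,0],
    [0,0,0,0,0,0]
  ],
  "hand": -1
}}

```text
time: 8.55
position: [459.6, 172.5, 32.1]
tool_rot: [0.0, 0.707, 0.708, 0.001]
ft_force: [-0.3, -0.6, 0.2]
gripper_width: 0.661
gripper_force: 0.0
```

Request:
{"api": "play_rows", "payload": {
  "commands": [
    [0,0,0,0,0,0],
    [0,0,0,0,0,0],
    [0,0,0,0,0,0],
    [0,0,0,0,0,0],
    [0,0,0,0,0,0]
  ]
}}

```text
time: 8.97
position: [459.2, 172.4, 31.5]
tool_rot: [0.0, 0.707, 0.708, 0.0]
ft_force: [0.2, -0.6, 4.5]
gripper_width: 0.488
gripper_force: 30.0
```

Request:
{"api": "play_rows", "payload": {
  "commands": [
    [0,0,-0.06,0,0,0],
    [0,0,-0.12,0,0,0],
    [0,0,-0.18,0,0,0],
    [-0.05,0.05,-0.18,0,0,0],
    [-0.1,0.1,-0.18,0,0,0]
  ]
}}

```text
time: 9.38
position: [509.6, 123.8, 123.2]
tool_rot: [0.001, 0.705, 0.709, 0.002]
ft_force: [-0.1, -0.3, -2.0]
gripper_width: 0.489
gripper_force: 30.0
```

Request:
{"api": "play_rows", "payload": {
  "commands": [
    [-0.05,0.05,0,0,0,0],
    [-0.1,0.1,0,0,0,0],
    [-0.15,0.15,0,0,0,0],
    [-0.2,0.2,0,0,0,0],
    [-0.24,0.24,0,0,0,0]
  ]
}}

```text
time: 9.8
position: [630.1, -0.3, 120.3]
tool_rot: [-0.0, 0.707, 0.707, -0.001]
ft_force: [-0.0, -0.1, -2.0]
gripper_width: 0.49
gripper_force: 30.0
```

Request:
{"api": "play_rows", "payload": {
  "commands": [
    [-0.008,0.014,0,0,0,0],
    [-0.008,0.014,0,0,0,0],
    [-0.008,0.014,0,0,0,0],
    [-0.008,0.014,0,0,0,0],
    [-0.008,0.014,0,0,0,0]
  ]
}}

```text
time: 10.22
position: [635.0, 0.6, 121.1]
tool_rot: [-0.001, 0.706, 0.709, -0.0]
ft_force: [0.5, -0.1, -2.5]
gripper_width: 0.495
gripper_force: 30.0
```

Request:
{"api": "play_rows", "payload": {
  "commands": [
    [0,0,0.06,0,0,0],
    [0,0,0.12,0,0,0],
    [0,0,0.155,0,0,0],
    [0,0,0.16,0,0,0],
    [0,0,0.165,0,0,0]
  ]
}}

```text
time: 10.63
position: [635.4, -0.3, 38.3]
tool_rot: [-0.001, 0.706, 0.708, -0.0]
ft_force: [0.7, -0.1, -1.6]
gripper_width: 0.491
gripper_force: 30.0
```

Request:
{"api": "play_rows", "payload": {
  "commands": [
    [0,0,0.002,0,0,0],
    [0,0,0.004,0,0,0],
    [0,0,0.006,0,0,0],
    [0,0,0.007,0,0,0],
    [0,0,0.007,0,0,0]
  ]
}}

```text
time: 11.05
position: [636.6, -1.5, 36.0]
tool_rot: [0.0, 0.707, 0.708, 0.0]
ft_force: [-0.5, -0.2, -2.1]
gripper_width: 0.489
gripper_force: 30.0
```

Request:
{"api": "play_rows", "payload": {
  "commands": [
    [0,0,0.001,0,0,0],
    [0,0,0.002,0,0,0],
    [0,0,0.002,0,0,0],
    [0,0,0.002,0,0,0]
  ]
}}

```text
time: 11.38
position: [636.6, -1.5, 35.6]
tool_rot: [0.0, 0.707, 0.708, 0.0]
ft_force: [-3.0, -0.8, 6.0]
gripper_width: 0.493
gripper_force: 30.0
```

Request:
{"api": "play_rows", "payload": {
  "commands": [
    [0,0,0,0,0,0],
    [0,0,0,0,0,0],
    [0,0,0,0,0,0],
    [0,0,0,0,0,0],
    [0,0,-0.02,0,0,0]
  ],
  "hand": 0.5
}}

```text
time: 11.8
position: [634.8, -1.5, 42.7]
tool_rot: [-0.001, 0.707, 0.708, -0.001]
ft_force: [-0.6, 0.2, 0.2]
gripper_width: 0.749
gripper_force: 0.0
```

Request:
{"api": "play_rows", "payload": {
  "commands": [
    [0,0,-0.06,0,0,0],
    [0,0,-0.12,0,0,0],
    [0,0,-0.16,0,0,0],
    [0.02,-0.06,-0.16,0,0,0],
    [0.04,-0.12,-0.16,0,0,0]
  ]
}}

```text
time: 12.22
position: [577.7, 18.3, 126.5]
tool_rot: [0.002, 0.707, 0.707, 0.002]
ft_force: [0.0, 0.9, -0.7]
gripper_width: 0.747
gripper_force: 0.0
```

Request:
{"api": "play_rows", "payload": {
  "commands": [
    [0.02,-0.06,0,0,0,0],
    [0.04,-0.12,0,0,0,0],
    [0.06,-0.18,0,0,0,0],
    [0.08,-0.24,0,0,0,0],
    [0.102,-0.261,0,0,0,0]
  ],
  "hand": 1
}}

```text
time: 12.63
position: [441.4, 69.2, 124.5]
tool_rot: [-0.0, 0.706, 0.708, -0.002]
ft_force: [-0.6, 0.4, -0.1]
gripper_width: 1.003
gripper_force: 0.0
```

Request:
{"api": "play_rows", "payload": {
  "commands": [
    [0,0,0,0,0,0],
    [0,0,0,0,0,0],
    [0,0,0,0,0,0],
    [0,0,0,0,0,0]
  ]
}}

```text
time: 12.97
position: [446.9, 68.9, 124.5]
tool_rot: [0.0, 0.707, 0.707, 0.0]
ft_force: [0.3, -0.9, 0.1]
gripper_width: 0.998
gripper_force: 0.0
```

Request:
{"api": "play_rows", "payload": {
  "commands": [
    [0,0.0,0.07,0,0,0],
    [0,0,0.14,0,0,0],
    [0,0,0.181,0,0,0],
    [0,0,0.181,0,0,0],
    [0,0,0.181,0,0,0]
  ]
}}

```text
time: 13.38
position: [445.5, 69.1, 33.0]
tool_rot: [-0.001, 0.707, 0.707, -0.001]
ft_force: [-0.1, -0.1, 0.3]
gripper_width: 1.0
gripper_force: 0.0
```

Request:
{"api": "play_rows", "payload": {
  "commands": [
    [0,0,0,0,0,0],
    [0,0,0,0,0,0],
    [0,0,0,0,0,0],
    [0,0,0,0,0,0],
    [0,0,0,0,0,0]
  ],
  "hand": -1
}}

```text
time: 13.8
position: [446.2, 69.3, 34.6]
tool_rot: [0.001, 0.707, 0.707, 0.001]
ft_force: [-0.0, 0.2, -0.3]
gripper_width: 0.659
gripper_force: 0.0
```

Request:
{"api": "play_rows", "payload": {
  "commands": [
    [0,0,0,0,0,0],
    [0,0,0,0,0,0],
    [0,0,0,0,0,0],
    [0,0,0,0,0,0],
    [0,0,0,0,0,0]
  ]
}}

```text
time: 14.22
position: [445.4, 69.3, 33.7]
tool_rot: [-0.0, 0.707, 0.708, -0.0]
ft_force: [-0.5, -0.5, 1.4]
gripper_width: 0.343
gripper_force: 30.0
```

Request:
{"api": "play_rows", "payload": {
  "commands": [
    [0,0,0,0,0,0],
    [0,0,0,0,0,0]
  ]
}}

```text
time: 14.38
position: [445.5, 69.4, 33.8]
tool_rot: [-0.0, 0.707, 0.708, -0.0]
ft_force: [-0.3, -0.3, 1.9]
gripper_width: 0.344
gripper_force: 30.0
```

Request:
{"api": "play_rows", "payload": {
  "commands": [
    [0,0,-0.06,0,0,0],
    [0,0,-0.12,0,0,0],
    [0,0,-0.18,0,0,0],
    [-0.05,0.03,-0.18,0,0,0],
    [-0.11,0.06,-0.18,0,0,0]
  ]
}}

```text
time: 14.8
position: [477.1, 15.9, 125.9]
tool_rot: [0.001, 0.705, 0.709, 0.002]
ft_force: [1.0, -0.4, -1.4]
gripper_width: 0.343
gripper_force: 30.0
```

Request:
{"api": "play_rows", "payload": {
  "commands": [
    [-0.065,0.035,0,0,0,0],
    [-0.13,0.07,0,0,0,0],
    [-0.195,0.105,0,0,0,0],
    [-0.26,0.14,0,0,0,0],
    [-0.325,0.175,0,0,0,0]
  ]
}}

```text
time: 15.22
position: [563.7, -149.8, 123.4]
tool_rot: [-0.0, 0.707, 0.708, -0.0]
ft_force: [1.0, 0.7, -0.9]
gripper_width: 0.342
gripper_force: 30.0
```

Request:
{"api": "play_rows", "payload": {
  "commands": [
    [-0.065,0.035,0,0,0,0],
    [-0.13,0.07,0,0,0,0],
    [-0.195,0.1,0,0,0,0],
    [-0.235,0.11,0,0,0,0],
    [-0.255,0.117,0,0,0,0]
  ]
}}

```text
time: 15.63
position: [621.6, -279.8, 122.7]
tool_rot: [0.0, 0.708, 0.706, -0.001]
ft_force: [-0.4, -0.4, -1.4]
gripper_width: 0.341
gripper_force: 30.0
```

Request:
{"api": "play_rows", "payload": {
  "commands": [
    [0,0,0,0,0,0],
    [0,0,0,0,0,0],
    [0,0,0,0,0,0]
  ]
}}

```text
time: 15.88
position: [621.9, -272.7, 123.6]
tool_rot: [-0.001, 0.706, 0.708, 0.0]
ft_force: [-0.6, 0.1, -1.7]
gripper_width: 0.34
gripper_force: 30.0
```

Request:
{"api": "play_rows", "payload": {
  "commands": [
    [0,0,0.06,0,0,0],
    [0,0,0.12,0,0,0],
    [0,0,0.155,0,0,0],
    [0,0,0.16,0,0,0],
    [0,0,0.165,0,0,0]
  ]
}}

```text
time: 16.3
position: [621.8, -273.2, 40.9]
tool_rot: [-0.001, 0.706, 0.708, 0.0]
ft_force: [0.5, 0.5, -0.9]
gripper_width: 0.341
gripper_force: 30.0
```

Request:
{"api": "play_rows", "payload": {
  "commands": [
    [0,0,0.002,0,0,0],
    [0,0,0.004,0,0,0],
    [0,0,0.005,0,0,0],
    [0,0,0.006,0,0,0],
    [0,0,0.006,0,0,0]
  ]
}}

```text
time: 16.72
position: [622.5, -275.6, 39.1]
tool_rot: [0.001, 0.707, 0.708, 0.0]
ft_force: [-0.0, 0.3, -1.0]
gripper_width: 0.343
gripper_force: 30.0
```

Request:
{"api": "play_rows", "payload": {
  "commands": [
    [0,0,0.001,0,0,0],
    [0,0,0.002,0,0,0],
    [0,0,0.002,0,0,0],
    [0,0,0.002,0,0,0]
  ]
}}

```text
time: 17.05
position: [622.3, -275.6, 37.8]
tool_rot: [0.0, 0.707, 0.708, 0.0]
ft_force: [-1.3, 0.4, 3.7]
gripper_width: 0.34
gripper_force: 30.0
```

Request:
{"api": "play_rows", "payload": {
  "commands": [
    [0,0,0,0,0,0],
    [0,0,0,0,0,0],
    [0,0,0,0,0,0],
    [0,0,0,0,0,0],
    [0,0,-0.02,0,0,0]
  ],
  "hand": 0.2
}}

```text
time: 17.47
position: [620.6, -274.9, 45.4]
tool_rot: [-0.002, 0.707, 0.708, -0.001]
ft_force: [-0.1, 0.6, -0.2]
gripper_width: 0.6
gripper_force: 0.0
```

Request:
{"api": "play_rows", "payload": {
  "commands": [
    [0,0,-0.05,0,0,0],
    [0,0,-0.11,0,0,0],
    [0,0,-0.15,0,0,0],
    [0.055,-0.05,-0.15,0,0,0],
    [0.11,-0.1,-0.15,0,0,0]
  ]
}}

```text
time: 17.88
position: [573.2, -221.6, 124.6]
tool_rot: [0.002, 0.708, 0.707, 0.001]
ft_force: [0.3, 0.7, -0.2]
gripper_width: 0.602
gripper_force: 0.0
```

Request:
{"api": "play_rows", "payload": {
  "commands": [
    [0.055,-0.045,0,0,0,0],
    [0.11,-0.09,0,0,0,0],
    [0.165,-0.135,0,0,0,0],
    [0.22,-0.18,0,0,0,0],
    [0.275,-0.225,0,0,0,0]
  ],
  "hand": 1
}}

```text
time: 18.3
position: [458.4, -82.0, 123.0]
tool_rot: [0.001, 0.707, 0.708, 0.0]
ft_force: [-0.4, 1.1, 0.1]
gripper_width: 0.938
gripper_force: 0.0
```

Request:
{"api": "play_rows", "payload": {
  "commands": [
    [0.049,-0.051,0,0,0,0],
    [0.049,-0.051,0,0,0,0],
    [0.049,-0.051,0,0,0,0],
    [0.049,-0.051,0,0,0,0],
    [0.049,-0.051,0,0,0,0]
  ]
}}

```text
time: 18.72
position: [435.1, -59.6, 122.7]
tool_rot: [0.001, 0.707, 0.707, 0.0]
ft_force: [-0.0, -0.6, 0.1]
gripper_width: 1.0
gripper_force: 0.0
```

Run:
```python
from h import *
cv2.imwrite("pics/c.png",cv2.resize(viewer.grab_frame("scene"),(768,576))); o=sensors.observe();print(o["joints"].round(2),o["position"])
```

```text
[ 0.44  0.33 -0.44  2.17  0.22  0.69 -0.14] [434.93598411 -59.61758212 122.53656831]
```

View pics/c.png

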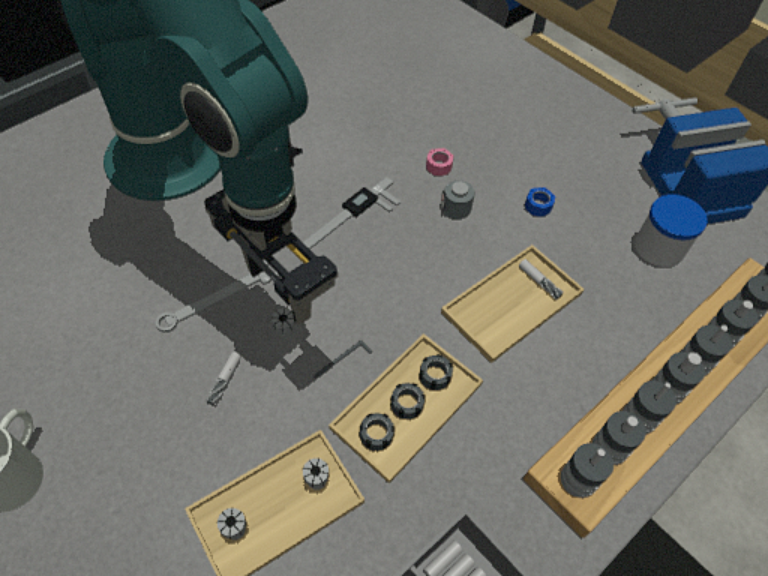

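Request:
{"api": "play_rows", "payload": {
  "commands": [
    [0.002,0,0.07,0,0,0],
    [0.002,0,0.14,0,0,0],
    [0.002,0,0.177,0,0,0],
    [0.002,0,0.177,0,0,0],
    [0.002,0,0.177,0,0,0]
  ]
}}

```text
time: 19.18
position: [433.7, -57.8, 33.1]
tool_rot: [-0.001, 0.707, 0.707, -0.001]
ft_force: [1.1, 0.3, 0.2]
gripper_width: 1.001
gripper_force: 0.0
```

Request:
{"api": "play_rows", "payload": {
  "commands": [
    [0,0,0,0,0,0],
    [0,0,0,0,0,0],
    [0,0,0,0,0,0],
    [0,0,0,0,0,0],
    [0,0,0,0,0,0]
  ],
  "hand": -1
}}

```text
time: 19.6
position: [434.3, -57.9, 34.5]
tool_rot: [0.001, 0.707, 0.707, 0.0]
ft_force: [-0.0, 0.8, -0.4]
gripper_width: 0.659
gripper_force: 0.0
```

Request:
{"api": "play_rows", "payload": {
  "commands": [
    [0,0,0,0,0,0],
    [0,0,0,0,0,0],
    [0,0,0,0,0,0],
    [0,0,0,0,0,0],
    [0,0,0,0,0,0]
  ]
}}

```text
time: 20.02
position: [433.5, -57.7, 33.7]
tool_rot: [-0.0, 0.707, 0.708, -0.0]
ft_force: [-1.5, -0.7, 1.4]
gripper_width: 0.341
gripper_force: 30.0
```

Request:
{"api": "play_rows", "payload": {
  "commands": [
    [0,0,0,0,0,0],
    [0,0,0,0,0,0],
    [0,0,-0.06,0,0,0],
    [0,0,-0.12,0,0,0],
    [0,0,-0.18,0,0,0]
  ]
}}

```text
time: 20.43
position: [433.1, -57.3, 124.2]
tool_rot: [-0.001, 0.706, 0.708, -0.0]
ft_force: [0.9, -0.9, -2.3]
gripper_width: 0.345
gripper_force: 30.0
```

Request:
{"api": "play_rows", "payload": {
  "commands": [
    [-0.045,0.055,0,0,0,0],
    [-0.09,0.11,0,0,0,0],
    [-0.135,0.165,0,0,0,0],
    [-0.18,0.22,0,0,0,0],
    [-0.225,0.275,0,0,0,0]
  ]
}}

```text
time: 20.85
position: [572.3, -171.3, 123.5]
tool_rot: [-0.0, 0.707, 0.708, -0.0]
ft_force: [0.9, 0.3, -1.4]
gripper_width: 0.342
gripper_force: 30.0
```

Request:
{"api": "play_rows", "payload": {
  "commands": [
    [-0.045,0.055,0,0,0,0],
    [-0.09,0.1,0,0,0,0],
    [-0.1,0.113,0,0,0,0],
    [-0.1,0.113,0,0,0,0],
    [-0.1,0.113,0,0,0,0]
  ]
}}

```text
time: 21.27
position: [627.0, -219.0, 122.7]
tool_rot: [-0.001, 0.707, 0.708, -0.0]
ft_force: [-1.1, -0.3, -1.8]
gripper_width: 0.34
gripper_force: 30.0
```

Request:
{"api": "play_rows", "payload": {
  "commands": [
    [0,0,0,0,0,0],
    [0,0,0,0,0,0],
    [0,0,0,0,0,0]
  ]
}}

```text
time: 21.52
position: [627.4, -218.7, 124.0]
tool_rot: [-0.0, 0.706, 0.708, -0.0]
ft_force: [0.2, -0.7, -1.2]
gripper_width: 0.344
gripper_force: 30.0
```

Request:
{"api": "play_rows", "payload": {
  "commands": [
    [0,0,0.06,0,0,0],
    [0,0,0.12,0,0,0],
    [0,0,0.155,0,0,0],
    [0,0,0.16,0,0,0],
    [0,0,0.165,0,0,0]
  ]
}}

```text
time: 21.93
position: [627.5, -219.2, 40.9]
tool_rot: [-0.001, 0.706, 0.708, -0.0]
ft_force: [0.2, 0.5, -1.5]
gripper_width: 0.342
gripper_force: 30.0
```

Request:
{"api": "play_rows", "payload": {
  "commands": [
    [0,0,0.002,0,0,0],
    [0,0,0.004,0,0,0],
    [0,0,0.005,0,0,0],
    [0,0,0.006,0,0,0],
    [0,0,0.006,0,0,0]
  ]
}}

```text
time: 22.35
position: [628.4, -220.1, 39.0]
tool_rot: [0.001, 0.707, 0.708, 0.0]
ft_force: [-1.2, 0.2, -1.9]
gripper_width: 0.343
gripper_force: 30.0
```

Request:
{"api": "play_rows", "payload": {
  "commands": [
    [0,0,0.001,0,0,0],
    [0,0,0.002,0,0,0],
    [0,0,0.002,0,0,0],
    [0,0,0.002,0,0,0]
  ]
}}

```text
time: 22.68
position: [628.3, -220.0, 37.8]
tool_rot: [0.0, 0.707, 0.708, 0.0]
ft_force: [-1.2, 0.8, 2.6]
gripper_width: 0.343
gripper_force: 30.0
```

Request:
{"api": "play_rows", "payload": {
  "commands": [
    [0,0,0,0,0,0],
    [0,0,0,0,0,0],
    [0,0,0,0,0,0],
    [0,0,0,0,0,0],
    [0,0,-0.02,0,0,0]
  ],
  "hand": 0.2
}}

```text
time: 23.1
position: [626.6, -219.5, 45.6]
tool_rot: [-0.002, 0.707, 0.708, -0.001]
ft_force: [-0.5, 0.4, -1.3]
gripper_width: 0.602
gripper_force: 0.0
```

Request:
{"api": "play_rows", "payload": {
  "commands": [
    [0,0,-0.05,0,0,0],
    [0,0,-0.11,0,0,0],
    [0,0,-0.15,0,0,0],
    [0.02,-0.06,-0.15,0,0,0],
    [0.04,-0.12,-0.15,0,0,0]
  ]
}}

```text
time: 23.52
position: [569.5, -200.1, 124.6]
tool_rot: [0.002, 0.707, 0.707, 0.001]
ft_force: [-0.2, 0.7, 0.2]
gripper_width: 0.601
gripper_force: 0.0
```

Request:
{"api": "play_rows", "payload": {
  "commands": [
    [0.015,-0.065,0,0,0,0],
    [0.03,-0.13,0,0,0,0],
    [0.045,-0.195,0,0,0,0],
    [0.058,-0.254,0,0,0,0],
    [0.058,-0.254,0,0,0,0]
  ]
}}

```text
time: 23.93
position: [434.8, -170.1, 122.2]
tool_rot: [-0.002, 0.707, 0.708, -0.002]
ft_force: [-1.2, 0.3, -0.2]
gripper_width: 0.599
gripper_force: 0.0
```

Request:
{"api": "play_rows", "payload": {
  "commands": [
    [0,0,0,0,0,-0.035],
    [0,0,0,0,0,-0.07],
    [0,0,0,0,0,-0.105],
    [0,0,0,0,0,-0.14],
    [0,0,0,0,0,-0.167]
  ]
}}

```text
time: 24.35
position: [441.9, -171.4, 123.1]
tool_rot: [0.001, 0.497, 0.868, 0.0]
ft_force: [-0.4, -0.1, 0.6]
gripper_width: 0.601
gripper_force: 0.0
```

Request:
{"api": "play_rows", "payload": {
  "commands": [
    [0,0,0,0,0,0],
    [0,0,0,0,0,0],
    [0,0,0,0,0,0]
  ]
}}

```text
time: 24.6
position: [441.4, -171.3, 122.6]
tool_rot: [0.0, 0.5, 0.866, 0.0]
ft_force: [-0.3, 1.0, 1.1]
gripper_width: 0.598
gripper_force: 0.0
```

Run:
```python
from h import *
cv2.imwrite("pics/d.png",cv2.resize(viewer.grab_frame("scene")[150:384,0:300],None,fx=2.5,fy=2.5)); o=sensors.observe();print(o["joints"].round(2),o["position"])
```

```text
[ 0.75  0.4  -0.53  2.09  0.3   0.73  0.55] [ 441.23404192 -171.28963535  122.51579794]
```

View pics/d.png

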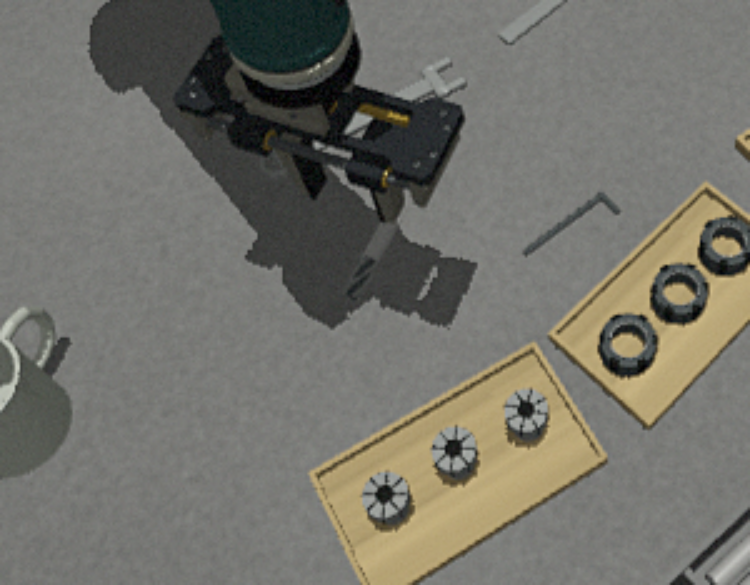

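Request:
{"api": "play_rows", "payload": {
  "commands": [
    [0,0,0.06,0,0,0],
    [0,0,0.12,0,0,0],
    [0,0,0.17,0,0,0],
    [0,0,0.19,0,0,0],
    [0,0,0.198,0,0,0]
  ]
}}

```text
time: 25.07
position: [440.0, -170.6, 21.8]
tool_rot: [-0.002, 0.499, 0.867, -0.0]
ft_force: [1.1, -0.8, -0.1]
gripper_width: 0.603
gripper_force: 0.0
```

Request:
{"api": "play_rows", "payload": {
  "commands": [
    [0,0,0,0,0,0],
    [0,0,0,0,0,0],
    [0,0,0,0,0,0],
    [0,0,0,0,0,0],
    [0,0,0,0,0,0]
  ],
  "hand": -1
}}

```text
time: 25.48
position: [441.5, -171.6, 24.2]
tool_rot: [0.001, 0.499, 0.867, 0.0]
ft_force: [-0.5, 0.2, -0.6]
gripper_width: 0.254
gripper_force: 0.0
```

Request:
{"api": "play_rows", "payload": {
  "commands": [
    [0,0,0,0,0,0],
    [0,0,0,0,0,0],
    [0,0,0,0,0,0],
    [0,0,0,0,0,0],
    [0,0,0,0,0,0]
  ]
}}

```text
time: 25.9
position: [441.0, -171.6, 23.8]
tool_rot: [0.0, 0.499, 0.867, -0.0]
ft_force: [-0.8, -0.7, 6.6]
gripper_width: 0.165
gripper_force: 30.0
```

Request:
{"api": "play_rows", "payload": {
  "commands": [
    [0,0,0,0,0,0],
    [0,0,0,0,0,0],
    [0,0,-0.06,0,0,0],
    [0,0,-0.12,0,0,0],
    [0,0,-0.18,0,0,0]
  ]
}}

```text
time: 26.32
position: [440.2, -170.5, 113.7]
tool_rot: [-0.001, 0.499, 0.867, 0.0]
ft_force: [0.8, -0.5, -2.6]
gripper_width: 0.162
gripper_force: 30.0
```

Request:
{"api": "play_rows", "payload": {
  "commands": [
    [0,0,0,0,0,0.035],
    [0,0,0,0,0,0.07],
    [0,0,0,0,0,0.105],
    [0,0,0,0,0,0.14],
    [0,0,0,0,0,0.167]
  ]
}}

```text
time: 26.73
position: [440.6, -171.0, 113.1]
tool_rot: [-0.0, 0.709, 0.706, -0.0]
ft_force: [0.5, -0.2, -2.9]
gripper_width: 0.164
gripper_force: 30.0
```

Request:
{"api": "play_rows", "payload": {
  "commands": [
    [0,0,0,0,0,0],
    [0,0,0,0,0,0],
    [0,0,0,0,0,0]
  ]
}}

```text
time: 26.98
position: [440.8, -170.9, 113.1]
tool_rot: [-0.0, 0.706, 0.708, -0.0]
ft_force: [-0.1, 0.6, -1.6]
gripper_width: 0.165
gripper_force: 30.0
```

Request:
{"api": "play_rows", "payload": {
  "commands": [
    [0.07,0.032,0,0,0,0],
    [0.14,0.064,0,0,0,0],
    [0.21,0.096,0,0,0,0],
    [0.28,0.128,0,0,0,0],
    [0.35,0.16,0,0,0,0]
  ]
}}

```text
time: 27.4
position: [521.1, 5.5, 113.2]
tool_rot: [-0.0, 0.706, 0.708, -0.0]
ft_force: [0.8, -0.9, -2.3]
gripper_width: 0.167
gripper_force: 30.0
```

Request:
{"api": "play_rows", "payload": {
  "commands": [
    [0.07,0.032,0,0,0,0],
    [0.14,0.064,0,0,0,0],
    [0.21,0.096,0,0,0,0],
    [0.28,0.128,0,0,0,0],
    [0.35,0.16,0,0,0,0]
  ]
}}

```text
time: 27.82
position: [600.8, 180.6, 112.9]
tool_rot: [-0.0, 0.706, 0.708, -0.0]
ft_force: [0.0, -0.6, -2.2]
gripper_width: 0.17
gripper_force: 30.0
```

Request:
{"api": "play_rows", "payload": {
  "commands": [
    [0.05,0.02,0,0,0,0],
    [0.068,0.029,0,0,0,0],
    [0.068,0.029,0,0,0,0],
    [0.068,0.029,0,0,0,0],
    [0.068,0.029,0,0,0,0]
  ]
}}

```text
time: 28.23
position: [614.5, 210.4, 112.6]
tool_rot: [0.0, 0.707, 0.707, -0.001]
ft_force: [0.2, -0.7, -1.3]
gripper_width: 0.166
gripper_force: 30.0
```

Request:
{"api": "play_rows", "payload": {
  "commands": [
    [0,0,0,0,0,0],
    [0,0,0,0,0,0],
    [0,0,0,0,0,0]
  ]
}}

```text
time: 28.48
position: [615.0, 211.6, 113.5]
tool_rot: [0.0, 0.707, 0.707, -0.0]
ft_force: [-0.6, -0.1, -1.7]
gripper_width: 0.169
gripper_force: 30.0
```

Request:
{"api": "play_rows", "payload": {
  "commands": [
    [0,0,0.06,0,0,0],
    [0,0,0.12,0,0,0],
    [0,0,0.152,0,0,0],
    [0,0,0.158,0,0,0],
    [0,0,0.163,0,0,0]
  ]
}}

```text
time: 28.9
position: [614.6, 212.6, 31.2]
tool_rot: [-0.0, 0.707, 0.707, -0.001]
ft_force: [-0.4, -0.1, -1.2]
gripper_width: 0.167
gripper_force: 30.0
```

Request:
{"api": "play_rows", "payload": {
  "commands": [
    [0,0,0.002,0,0,0],
    [0,0,0.004,0,0,0],
    [0,0,0.006,0,0,0],
    [0,0,0.006,0,0,0],
    [0,0,0.006,0,0,0]
  ]
}}

```text
time: 29.32
position: [615.4, 213.2, 29.5]
tool_rot: [0.0, 0.707, 0.708, 0.0]
ft_force: [-0.8, 0.2, -1.8]
gripper_width: 0.163
gripper_force: 30.0
```

Request:
{"api": "play_rows", "payload": {
  "commands": [
    [0,0,0.001,0,0,0],
    [0,0,0.002,0,0,0],
    [0,0,0.002,0,0,0],
    [0,0,0.002,0,0,0]
  ]
}}

```text
time: 29.65
position: [615.1, 213.1, 27.9]
tool_rot: [0.0, 0.707, 0.708, 0.0]
ft_force: [0.6, 0.3, 0.5]
gripper_width: 0.166
gripper_force: 30.0
```

Contact is just starting; lower 0.5 mm, release, lift and move aside.

Request:
{"api": "play_rows", "payload": {
  "commands": [
    [0,0,0.001,0,0,0],
    [0,0,0.001,0,0,0],
    [0,0,0.001,0,0,0]
  ]
}}

```text
time: 29.9
position: [615.1, 213.1, 27.9]
tool_rot: [0.0, 0.707, 0.708, 0.0]
ft_force: [-2.6, -1.2, 4.9]
gripper_width: 0.167
gripper_force: 30.0
```

Request:
{"api": "play_rows", "payload": {
  "commands": [
    [0,0,0,0,0,0],
    [0,0,0,0,0,0],
    [0,0,0,0,0,0],
    [0,0,0,0,0,0],
    [0,0,-0.02,0,0,0]
  ],
  "hand": -0.1
}}

```text
time: 30.32
position: [613.5, 212.5, 35.5]
tool_rot: [-0.001, 0.707, 0.708, -0.002]
ft_force: [-0.1, -0.7, -1.2]
gripper_width: 0.45
gripper_force: 0.0
```

Request:
{"api": "play_rows", "payload": {
  "commands": [
    [0,0,-0.05,0,0,0],
    [0,0,-0.11,0,0,0],
    [0,0,-0.17,0,0,0],
    [-0.06,-0.06,-0.22,0,0,0],
    [-0.1,-0.11,-0.26,0,0,0]
  ]
}}

```text
time: 30.73
position: [562.7, 165.6, 167.2]
tool_rot: [0.0, 0.706, 0.708, 0.001]
ft_force: [0.5, -1.3, 0.3]
gripper_width: 0.446
gripper_force: 0.0
```

Request:
{"api": "play_rows", "payload": {
  "commands": [
    [-0.05,-0.06,0,0,0,0],
    [-0.1,-0.12,0,0,0,0],
    [-0.15,-0.18,0,0,0,0],
    [-0.2,-0.2,0,0,0,0],
    [-0.25,-0.2,0,0,0,0]
  ]
}}

```text
time: 31.15
position: [459.7, 38.9, 166.1]
tool_rot: [0.0, 0.706, 0.708, -0.001]
ft_force: [0.1, 0.8, 0.1]
gripper_width: 0.449
gripper_force: 0.0
```

Request:
{"api": "play_rows", "payload": {
  "commands": [
    [0,0,0,0,0,0],
    [0,0,0,0,0,0],
    [0,0,0,0,0,0],
    [0,0,0,0,0,0]
  ]
}}

```text
time: 31.48
position: [462.9, 41.1, 165.7]
tool_rot: [0.0, 0.706, 0.708, 0.0]
ft_force: [0.8, 0.5, -0.0]
gripper_width: 0.448
gripper_force: 0.0
```

Run:
```python
from h import *
cv2.imwrite("pics/e.png",cv2.resize(viewer.grab_frame("scene")[100:384,100:440],None,fx=2.1,fy=2.1)); cv2.imwrite("pics/f.png",cv2.resize(viewer.grab_frame("top")[90:250,100:440],None,fx=2.3,fy=2.3))
```

```text
(no output)
```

View pics/e.png

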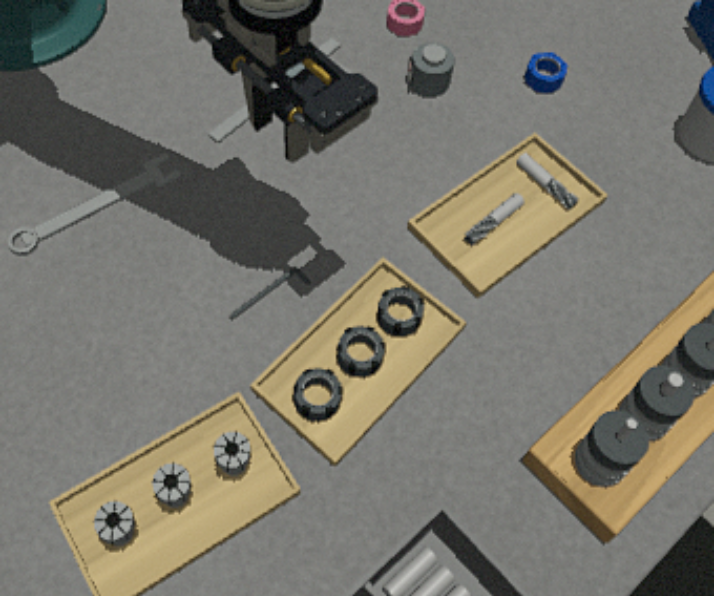

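View pics/f.png

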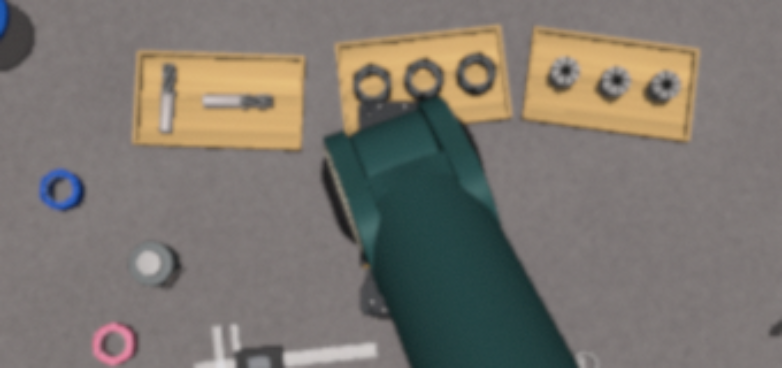

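All five parts lie flat or upright well inside their trays, the setter stands untouched at crop pixel (153,262), and the gripper is clear of everything.

```bash
python3 -c "
from plant import finish_job
print(finish_job())"
```

```text
the job is handed in; nothing more can be done
None
```

I set both collets, both nuts and the cutter down in their matching trays, left the height setter untouched, and handed the job in at about 32 s; no pass or fail came back.

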